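Load a converter module into the test fixture

TASK

Pick the module with the contact tongue off the bench and lay it, without dropping it, flat between the black locating blocks of the test fixture's pulled-out tray, with its tongue pointing to the probe head, and let go. Then push the tray all the way in to its stop. Leave the other two modules where they lie.

Things in the scene. Friction and masses are not known exactly. Their poses are not given: they have to be found in the camera images.
- module_mid (a point): Centre (half-way up) of the module to load: flat plate 70 x 42 mm, 6 mm thick (4 mm aluminium under dark blue circuit board), 40-65 g, lying on the bench. A contact tongue sticks out of one short end. x: along the 70 mm, towards the tongue; y: across; z up. On top, a grey block 18 x 18 x 6 mm high, 12 mm from the middle on the -x side; the rest 3 mm or less. The long edges are free to pinch.
- module_tongue (a point): Middle of the module's contact tongue (10 mm long, 24 mm wide, 2 mm thick, 4 to 6 mm above the module's underside): 40 mm along +x from the module's centre, 2 mm above it; same axes.
- nest (a point): Centre of the nest, on the tray's flat face, 16 mm above the bench; moves with the tray. x: the way the tray slides in, to the probe head; z up. The module's plate belongs here, x along x. Black blocks 8 mm high locate it with 3 mm play all round: one at the -x end, two at the +x end (tongue passes between), four at the corners, leaving 52 mm of each long side open; the tray is flat 50 mm either side.
- head (a point): Lower near edge, on the centre line, of the fixture's probe head: a grey bridge 130 mm wide, 70 mm deep, underside 39 mm and top 75 mm above the bench. 107 mm along +x from the nest's centre when the tray is fully out, 27 mm when it is in. Same axes.
- tab (a point): Middle of the outer face of the tray's upright push tab (aluminium plate 60 mm wide, 8 mm thick, top 42 mm above the bench): 55 mm along -x from the nest's centre, 32 mm above the bench; same axes. Pushing it along +x slides the tray in. Behind it lie only the base plate (8 mm high) and side rails (15 mm high, 52 mm or more off the centre line).
- tray (a joint): Travel of the tray in m: 0 = fully pulled out, 0.080 = fully in, at a hard stop. It starts pulled out by 55 to 80 mm (0 to 0.025), slides with about 1.5 N of friction and stays where it is left.
- square_mid (a point): Centre of another module to be left alone: square, 56 x 56 x 6 mm, same materials, no tongue.
- strip_mid (a point): Centre of a third module to be left alone: long and narrow, 98 x 30 x 6 mm, same materials, no tongue.
Things that resemble listed ones, but are neither listed nor needed, are in the scene too. Leave any red look-alike of the part that bears module_mid alone.

How it is judged:
On the way:
1. the module lies seated in the nest of the pulled-out tray, tongue to the head, and the gripper has let go and moved clear (x of module_mid in the frame of nest between -0.006 and 0.006 m and y of module_mid in the frame of nest between -0.006 and 0.006 m and z of module_mid in the frame of nest between 0 and 0.0055 m and angle between module_mid's own z axis and vertical below 0.05 rad and x of module_tongue in the frame of nest above 0.03 m and value of joint tray below 0.06 m and distance between the grasp point and module_mid above 0.045 m), for 0.2 s.
At the end, for the whole second after the job is handed in: The module lies flat in the nest (centre within 6 mm of the nest's along and across, resting on the tray to about 2.5 mm, tilted less than 0.05 rad), tongue towards the probe head, and the tray is in to within 4 mm of its stop (x of module_mid in the frame of nest between -0.006 and 0.006 m and y of module_mid in the frame of nest between -0.006 and 0.006 m and z of module_mid in the frame of nest between 0 and 0.0055 m and angle between module_mid's own z axis and vertical below 0.05 rad and x of module_tongue in the frame of nest above 0.03 m and value of joint tray above 0.076 m); the robot touches nothing.
It fails at once if one of the other two modules is moved more than 25 mm (distance of any of square_mid, strip_mid from where it was at the start of the episode above 0.025 m).
It fails at once if the module is dropped: it is in the air, more than 45 mm above the bench, with no finger touching it (height (world z) of module_mid above 0.045 m and contact force between the fingers and module below 0.01 N).
It also fails if it takes over 51 s, if anything falls off the work surface, if the arm or the gripper's body presses on something with over 40 N, if the wrist force passes 120 N, or if a joint passes its speed limit or range.

ROBOT

A 7-joint arm with a two-finger parallel gripper is mounted at the origin on the work surface. World frame = base frame: x ahead of the robot, y to its left, z up, the work surface at z = 0. Lengths are in m, angles in rad, forces in N, time in s.
With the tool pointing down it reaches from about 0.4 to 0.875 m from the base axis. Payload 19.3 kg.
Tool frame: the origin (TCP) lies at the very end of the fingers, on their centre line; the grasp point (between the pads) lies 19 mm behind it; z points along the fingers, y is the line along which they close (so a half turn about z gives the same grasp; the last joint's range is limited). The gripper opens to 85 mm and grips with 20 to 120 N. Pads are 22 mm wide; open, the fingers measure 114 mm over their backs; the gripper's body (76 mm by 85 mm) begins 54 mm behind the grasp point. The pads swing forward as they close: fully open they stand 13 mm farther back than shut.
Start: joints at [-1.394, 0.521, -0.036, 1.599, 0.021, 1.021, -0.113], TCP at [0.153, 0.606, 0.231] pointing down, gripper open.
Joint ranges: [-2.91, 2.91], [-0.3, 2.13], [-1.5, 1.42], [0.17, 2.43], [-1.26, 4.41], [0.16, 1.93], [-2.52, 2.52]. Speed limits (rad/s): [1.89, 1.89, 2.39, 2.39, 3.01, 3.01, 3.01].

INTERFACE

Orientations are given as a unit quaternion [x, y, z, w].
In Python, from bench import * gives the robot as it stands.
- The arm moves only by the tool send_rows, never from a script. Its argument "plan" is a list that holds one entry, the list of rows, each a list of 4 numbers: the shift along the tool's x, y, z in m, then the turn about the tool's z in degrees. A call has exactly 8 rows; each row shifts and turns the commanded pose from where the row before left it, along the tool's axes as they then stand; what a row does not reach is not made up. A row lasts 1/12 s, in which the tool goes at most 41.7 mm and 7.16 degrees, less where a joint would pass 70% of its speed; a pose out of reach is approached as far as the arm can. A call is refused whole if a number of a shift passes 0.0417 or a number of a turn 7.16, either way. A call with a gripper value outside its range is refused whole. "gripper" is the gripper's target within -1 to 1 (fully open at 1, half-way at 0, shut at -1), set as the call begins (left out, the last holds). The fingers move at their own pace and stop on an object; "squeeze" is the grip in N (left out, the last holds). Time passes only in rows, so rows that do not move let the fingers close, or fill a call up. It gives the time, the measured TCP pose, the force, the opening and the grip force at its end, in the units of the state.
- state(): the state, without advancing time (a new reading comes with each control period).
- capture(name): name is "scene" or "top" or "wrist"; returns (picture, depth): 400x640x3 uint8, red, green, blue; 400x640 float32, m along the optical axis (not along the pixel's ray), 0 where there is no reading.
- camera_model(name): a dict with "intrinsics" (3x3 intrinsics, pixels), "rvec" (rotation vector, rad) and "tvec" (3), from world to camera coordinates, as OpenCV has them; the wrist camera has in their place "hand_eye" (4x4, takes a point from camera to tool coordinates, whose origin is the TCP and whose axes are the flange's). Camera axes: x right, y down, z forward; pixel columns grow to the right and rows downward; lengths in m; the calibration is good to about 2 mm. A picture is of the moment at which its call begins: read the wrist's pose just before it. camera_model takes no time and is no camera call.
- close_job(): hands the job in; it is judged then, once.
Trained networks look in the newest picture that a camera, given by its name, has taken for a name from the list of things; names that differ only in an ending like _2 or _b are one class to them, and where a whole thing is asked for, a point or a joint stands for the part that bears it (a point fixed in the world has none). Each returns a list of dicts, best first, with "p" (0 to 1); they miss things now and then, are a little off and sometimes report something else, mostly with a low value. They report only what shows in the picture. A call takes as long as a camera call. They do not tell look-alikes from the thing itself.
- search_frame(camera, name): "point" ([x, y, z] in m, in world coordinates, good to about 4 mm: the middle of the surface that is visible of it).
- tip_of(camera, name): "point" ([x, y, z] in m, in world coordinates, good to about 4 mm: a listed point, or the origin of a listed thing).
The state is a dict: "clock": time; "q": joint angles; "joint_vel": joint speeds; "tau": joint torques, N m; "tcp_pos": TCP position; "tcp_rot": TCP orientation; "ft_force": force on the tool from outside, world axes, zero at the start; "wrist_torque": the same for the moment, N m; "finger_gap": opening from 0.0 (shut) to 1.0 (fully open); "gripper_force": force on a finger pad.
Only numpy, scipy, OpenCV 4.12 (cv2) and the standard library are available. Lean on these libraries where they do the work, as an engineer would, in place of code of your own. Each camera call takes 0.05 s, during which the arm holds its last target. There are 200 camera calls.

## Working session

There is one attempt and no reset: what is moved stays moved. The work goes in short steps, Python scripts to look and compute and a tool call to move; the robot and the scene stay as the last step left them, time stands still between calls to the robot, and variables do not carry over. Pictures are saved under pics/ and viewed, at most 13 in all, crops included, and the job is handed in when it is done.

Besides the shell and the picture viewer there is one more tool, called after "Request:" as name(argument=value, ...), one argument or row to a line, values as JSON. send_rows: Moves the arm, as the interface text tells. Its arguments: {"type":"object","properties":{"plan":{"type":"array"},"gripper":{"type":"number"},"squeeze":{"type":"number"}},"required":["plan"]}

```bash
mkdir -p pics; cat > h.py <<'E'
from bench import *
import numpy as np, cv2
from scipy.spatial.transform import Rotation as R
def T_cam(name):
    m=camera_model(name); K=np.array(m["intrinsics"]); T=np.eye(4)
    if name=="wrist":
        s=state(); W=np.eye(4); W[:3,:3]=R.from_quat(s["tcp_rot"]).as_matrix(); W[:3,3]=s["tcp_pos"]
        return K, W@np.array(m["hand_eye"])
    T[:3,:3]=cv2.Rodrigues(np.array(m["rvec"],float))[0]; T[:3,3]=np.ravel(m["tvec"]); return K,np.linalg.inv(T)
def shot(name):
    K,T=T_cam(name); im,d=capture(name); return K,T,im,d
def world(K,T,d):
    v,u=np.mgrid[:d.shape[0],:d.shape[1]]
    p=np.stack([(u-K[0,2])/K[0,0]*d,(v-K[1,2])/K[1,1]*d,d],-1)
    return p@T[:3,:3].T+T[:3,3]
def onplane(K,T,u,v,z):
    r=T[:3,:3]@np.array([(u-K[0,2])/K[0,0],(v-K[1,2])/K[1,1],1]); return T[:3,3]+r*(z-T[2,3])/r[2]
E
python3 - <<'E'
from h import *
s=state(); print(s["clock"],s["tcp_pos"],s["tcp_rot"],R.from_quat(s["tcp_rot"]).as_matrix().round(3).tolist(),s["finger_gap"])
K,T,im,d=shot("top"); cv2.imwrite("pics/top1.png",im[:,:,::-1]); print(K,T.round(3))
np.savez("top1.npz",K=K,T=T,im=im,d=d)
for n in ["module_mid","module_tongue","nest","head","tab","square_mid","strip_mid"]:
    print(n,[(np.round(x["point"],3).tolist(),round(x["p"],2)) for x in tip_of("top",n)][:3])
E
```

```text
0.0 [0.15265458 0.60569992 0.23070374] [ 1.23106802e-01  9.92393242e-01 -6.06551081e-04 -2.91846230e-05] [[-0.97, 0.244, -0.0], [0.244, 0.97, -0.001], [-0.0, -0.001, -1.0]] 0.9980972966499954
[[480.61787431   0.         322.45107678]
 [  0.         480.61787431 194.82645811]
 [  0.           0.           1.        ]] [[ 0.027 -0.998  0.057  0.476]
 [-0.999 -0.026  0.02  -0.086]
 [-0.019 -0.058 -0.998  1.081]
 [ 0.     0.     0.     1.   ]]
module_mid [([0.603, -0.126, 0.002], 0.9), ([0.611, -0.248, 0.007], 0.72), ([0.585, -0.364, 0.004], 0.61)]
module_tongue [([0.597, -0.165, 0.011], 0.79), ([0.583, -0.266, 0.002], 0.75), ([0.62, -0.35, 0.002], 0.64)]
nest [([0.548, 0.198, 0.017], 0.57)]
head [([0.455, 0.167, 0.04], 0.84)]
tab [([0.602, 0.21, 0.034], 0.82)]
square_mid [([0.436, -0.344, 0.008], 0.94)]
strip_mid [([0.45, -0.116, 0.004], 0.57)]
```

View pics/top1.png

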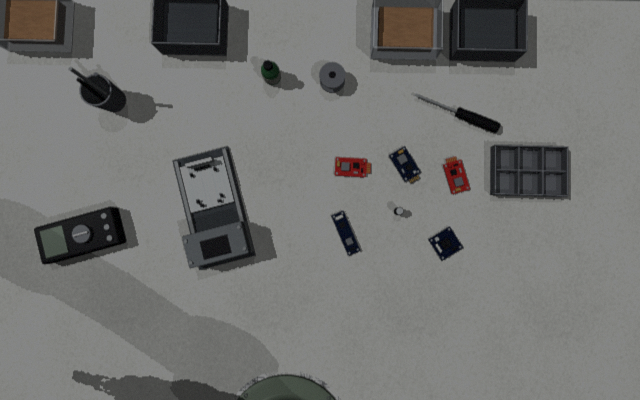

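The top view shows the blue tongue module at about (405,165), with its tongue at (415,181). Red look-alikes are at (352,167) and (456,175). The fixture is at (213,205), with the tray pulled out upward and the head at (216,246). I'll measure these more closely.

```bash
python3 - <<'E'
from h import *
f=np.load("top1.npz");K,T,im,d=[f[k] for k in("K","T","im","d")]
P=world(K,T,d)
a=cv2.resize(im[135:275,165:265],None,fx=4,fy=4,interpolation=cv2.INTER_CUBIC)
b=cv2.resize(im[140:195,380:430],None,fx=7,fy=7,interpolation=cv2.INTER_CUBIC)
o=np.zeros((560,750,3),np.uint8);o[:a.shape[0],:400]=a;o[:b.shape[0],400:]=b
cv2.imwrite("pics/crop1.png",np.clip(o[:,:,::-1]*1.6,0,255).astype(np.uint8))
for u,v in [(405,165),(415,181),(410,120),(205,180),(230,215),(216,235),(300,300)]: print(u,v,P[v,u].round(4))
# board: blue-ish pixels
h=im.astype(int); sub=np.zeros(h.shape[:2],bool); sub[140:190,380:430]=1
m=sub&(h[...,2]-h[...,0]>15); v,u=np.nonzero(m); print(m.sum(), cv2.minAreaRect(np.c_[u,v].astype(np.float32)))
q=np.array([onplane(K,T,x,y,.006)[:2] for x,y in zip(u,v)]); r=cv2.minAreaRect((q*1000).astype(np.float32)); print(r)
E
```

```text
405 165 [ 0.6093 -0.2476  0.0049]
415 181 [ 0.5744 -0.2716 -0.0012]
410 120 [ 0.7129 -0.258  -0.001 ]
205 180 [0.5637 0.2006 0.0091]
230 215 [0.4867 0.1422 0.0045]
216 235 [0.4433 0.1555 0.0731]
300 300 [ 0.3012 -0.0202 -0.0049]
225 ((404.5056457519531, 163.80902099609375), (29.467941284179688, 17.171966552734375), 57.9946174621582)
((611.9161376953125, -246.23690795898438), (65.8742446899414, 38.60594940185547), 32.962528228759766)
```

View pics/crop1.png

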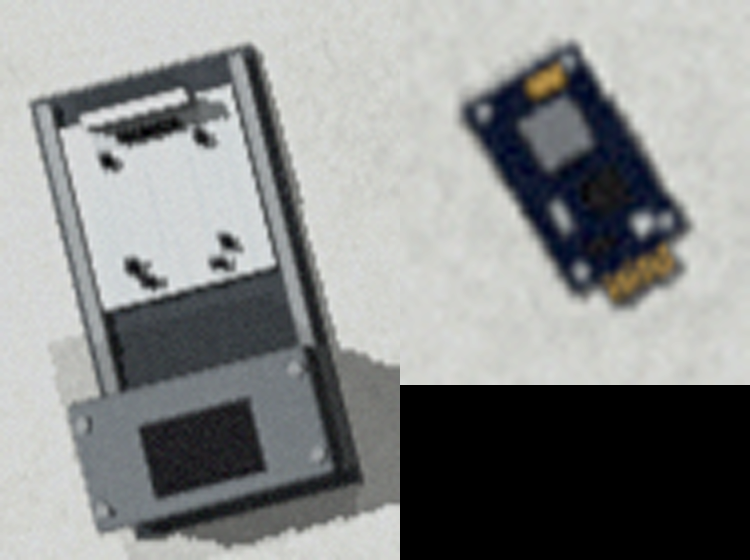

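The module is at about (0.612, -0.247), with its tongue at yaw ≈ 213°. The fixture's x axis points at yaw ≈ 194°. I'll move over the module first.

Request:
send_rows(
  plan=[
    [[-0.0272,-0.0298,0,0],[-0.0272,-0.0298,0,0],[-0.0272,-0.0298,0,0],[-0.0272,-0.0298,0,0],[-0.0272,-0.0298,0,0],[-0.0272,-0.0298,0,0],[-0.0272,-0.0298,0,0],[-0.0272,-0.0298,0,0]],
  ],
  gripper=1,
)

```text
clock: 1.07
tcp_pos: [0.306, 0.3199, 0.2315]
tcp_rot: [0.123, 0.992, 0.0, 0.0]
ft_force: [1.1, 1.8, 0.4]
finger_gap: 1.002
gripper_force: 0.0
```

Request:
send_rows(
  plan=[
    [[-0.0272,-0.0298,0,0],[-0.0272,-0.0298,0,0],[-0.0272,-0.0298,0,0],[-0.0272,-0.0298,0,0],[-0.0272,-0.0298,0,0],[-0.0272,-0.0298,0,0],[-0.0272,-0.0298,0,0],[-0.0272,-0.0298,0,0]],
  ],
)

```text
clock: 1.73
tcp_pos: [0.4588, 0.0354, 0.2316]
tcp_rot: [0.123, 0.992, 0.0, 0.0]
ft_force: [0.7, 2.3, 1.8]
finger_gap: 1.001
gripper_force: 0.0
```

Request:
send_rows(
  plan=[
    [[-0.0272,-0.0298,0,0],[-0.0272,-0.0298,0,0],[-0.0272,-0.0298,0,0],[-0.0272,-0.0298,0,0],[-0.0272,-0.0298,0,0],[-0.0272,-0.0298,0,0],[-0.0272,-0.0298,0,0],[-0.0272,-0.0298,0,0]],
  ],
)

```text
clock: 2.4
tcp_pos: [0.6116, -0.2488, 0.2313]
tcp_rot: [0.123, 0.992, 0.0, 0.0]
ft_force: [0.2, 1.5, 0.9]
finger_gap: 1.001
gripper_force: 0.0
```

Request:
send_rows(
  plan=[
    [[0,0,0,7],[0,0,0,7],[0,0,0,7],[0,0,0,7],[0,0,0,7],[0,0,0,7],[0,0,0,7],[0,0,0,7]],
  ],
)

```text
clock: 3.07
tcp_pos: [0.611, -0.2469, 0.2313]
tcp_rot: [0.577, 0.817, 0.0, 0.0]
ft_force: [-0.5, -0.2, 0.5]
finger_gap: 1.0
gripper_force: 0.0
```

Request:
send_rows(
  plan=[
    [[0,0,0,7],[0,0,0,7],[0,0,0,7],[0,0,0,7],[0,0,0,7],[0,0,0,7],[0,0,0,7],[0,0,0,7]],
  ],
)

```text
clock: 3.73
tcp_pos: [0.611, -0.2468, 0.2313]
tcp_rot: [0.893, 0.45, 0.0, -0.0]
ft_force: [0.3, 0.2, -0.2]
finger_gap: 1.001
gripper_force: 0.0
```

Request:
send_rows(
  plan=[
    [[0,0,0,7],[0,0,0,7],[0,0,0,7],[0,0,0,0],[0,0,0,0],[0,0,0,0],[0,0,0,0],[0,0,0,0]],
  ],
)

```text
clock: 4.4
tcp_pos: [0.6109, -0.2471, 0.2314]
tcp_rot: [0.959, 0.284, 0.0, -0.0]
ft_force: [0.2, -0.4, -0.2]
finger_gap: 1.0
gripper_force: 0.0
```

```bash
python3 - <<'E'
from h import *
s=state(); print(s["clock"],s["tcp_pos"],s["q"].round(2) if hasattr(s["q"],"round") else s["q"],R.from_quat(s["tcp_rot"]).as_matrix().round(3).tolist())
K,T,im,d=shot("wrist"); cv2.imwrite("pics/w1.png",im[:,:,::-1]); np.savez("w1.npz",K=K,T=T,im=im,d=d); print(T.round(3))
P=world(K,T,d); m=(P[...,2]>.003)&(P[...,2]<.03)&(d>0)&(im[...,2].astype(int)>im[...,0]+10)
n,l,st,c=cv2.connectedComponentsWithStats(m.astype(np.uint8))
for i in range(1,n):
    if st[i,4]>300:
        q=P[l==i]; print(st[i],q.mean(0).round(4),np.median(q[:,2]).round(4),cv2.minAreaRect((q[:,:2]*1000).astype(np.float32)))
for n in["module_mid","module_tongue"]: print(n,[(np.round(x["point"],3).tolist(),round(x["p"],2)) for x in tip_of("wrist",n)][:3])
E
```

```text
4.4 [ 0.6109251  -0.24706649  0.23142757] [-0.22  0.75  0.89  1.53 -0.62  1.16 -0.2 ] [[0.839, 0.544, 0.0], [0.544, -0.839, 0.0], [0.0, -0.0, -1.0]]
[[ 0.545 -0.793 -0.274  0.683]
 [-0.839 -0.514 -0.178 -0.202]
 [ 0.     0.327 -0.945  0.374]
 [ 0.     0.     0.     1.   ]]
module_mid [([0.586, -0.365, -0.002], 0.83), ([0.599, -0.125, -0.002], 0.7), ([0.61, -0.248, -0.001], 0.56)]
module_tongue [([0.575, -0.268, 0.004], 0.77), ([0.6, -0.168, 0.005], 0.74), ([0.617, -0.352, 0.003], 0.65)]
```

View pics/w1.png

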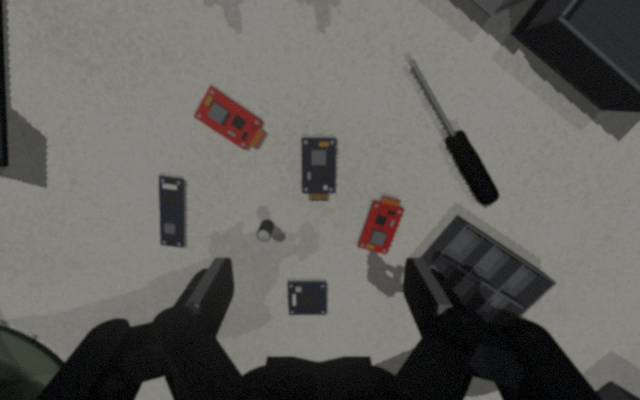

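The wrist view shows the blue module centred at about (319,165), aligned with the tool and with its tongue pointing down the image at (318,197). The closest red look-alike is at (231,118). Next I'll segment the module precisely and part-close the fingers for clearance.

```bash
cat > mod.py <<'E'
from h import *
def find_mod(K,T,im,z,box,thr):
    u0,u1,v0,v1=box
    g=im[v0:v1,u0:u1].astype(np.float32)
    g=cv2.resize(g,None,fx=4,fy=4,interpolation=cv2.INTER_CUBIC)
    m=(g.mean(-1)<thr).astype(np.uint8)
    m=cv2.morphologyEx(cv2.morphologyEx(m,cv2.MORPH_CLOSE,np.ones((25,25))),cv2.MORPH_OPEN,np.ones((41,41)))
    n,l,st,c=cv2.connectedComponentsWithStats(m); i=1+np.argmax(st[1:,4]); v,u=np.nonzero(l==i)
    q=np.array([onplane(K,T,u0+(a+.5)/4-.5,v0+(b+.5)/4-.5,z)[:2] for a,b in zip(u[::3],v[::3])])
    return cv2.minAreaRect((q*1000).astype(np.float32))
E
python3 - <<'E'
from mod import *
f=np.load("w1.npz");K,T,im,d=[f[k] for k in("K","T","im","d")]
print(im[165,290:350].mean(-1).astype(int))
for t in (65,75,85): print(find_mod(K,T,im,.006,(290,350,125,210),t))
P=world(K,T,d); print(P[165,330],P[120,320],P[165,280])
E
```

```text
[123 121 122 120 125 124 125 126 124 121 116  95  61  43  40  41  42  40
  37  38  42  46  51  49  55  51  51  53  54  49  54  49  54  52  53  54
  46  39  43  39  41  40  41  39  44  67  95 112 125 128 130 132 129 128
 125 125 129 129 129 129]
((607.787841796875, -251.50912475585938), (78.87477111816406, 41.52799606323242), 32.36973190307617)
((607.6703491210938, -251.46791076660156), (79.91712188720703, 42.4832763671875), 32.9815673828125)
((607.6609497070312, -251.75238037109375), (81.124755859375, 43.82982635498047), 32.49851989746094)
[ 0.62029644 -0.26042171  0.00539895] [ 0.65902903 -0.22027307  0.00192744] [ 0.58525629 -0.20806673  0.00150232]
```

Request:
send_rows(
  plan=[
    [[0,0,0.02,0],[0,0,0.02,0],[0,0,0.02,0],[0,0,0.02,0],[0,0,0.02,0],[0,0,0,0],[0,0,0,0],[0,0,0,0]],
  ],
  gripper=0.27,
  squeeze=30,
)

```text
clock: 5.22
tcp_pos: [0.6113, -0.2474, 0.1326]
tcp_rot: [0.959, 0.283, 0.0, 0.0]
ft_force: [0.0, -0.4, 1.0]
finger_gap: 0.639
gripper_force: 0.0
```

```bash
python3 - <<'E'
from mod import *
s=state(); print(s["clock"],s["tcp_pos"],s["finger_gap"],s["ft_force"])
K,T,im,d=shot("wrist"); np.savez("w2.npz",K=K,T=T,im=im,d=d); cv2.imwrite("pics/w2.png",im[:,:,::-1])
for t in (60,70,80): print(find_mod(K,T,im,.006,(240,400,80,300),t))
E
```

```text
5.2167 [ 0.61134529 -0.24744657  0.13256875] 0.6393009277113718 [ 0.04309114 -0.35749238  0.98876969]
((607.9953002929688, -251.1915283203125), (78.12736511230469, 41.141868591308594), 32.85463333129883)
((607.6511840820312, -251.4334716796875), (79.4857177734375, 42.046142578125), 32.76274108886719)
((607.7710571289062, -251.452880859375), (80.27198028564453, 42.889434814453125), 32.593780517578125)
```

View pics/w2.png

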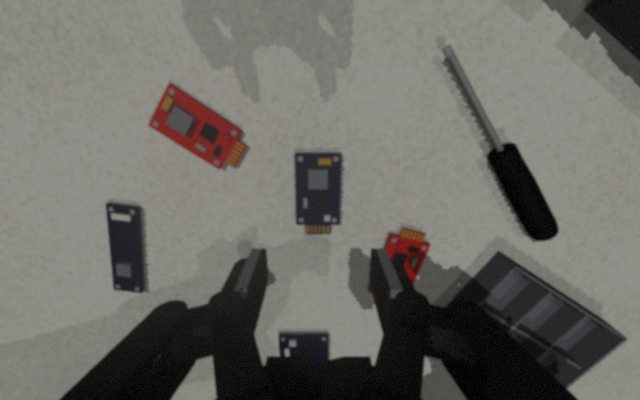

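The wrist view shows the module at about (318,190), between the finger lines at columns 265 and 375, and nothing lies in the way of the descent. Its centre works out at (0.612, -0.249), 1.4 mm off in tool y.

Request:
send_rows(
  plan=[
    [[0,0.0014,0.018,0],[0,0,0.018,0],[0,0,0.018,0],[0,0,0.018,0],[0,0,0.018,0],[0,0,0.018,0],[0,0,0.01,0],[0,0,0,0]],
  ],
)

```text
clock: 5.93
tcp_pos: [0.6114, -0.2479, 0.0124]
tcp_rot: [0.959, 0.283, -0.001, -0.0]
ft_force: [-0.3, -0.1, 0.1]
finger_gap: 0.635
gripper_force: 0.0
```

Request:
send_rows(
  plan=[
    [[0,0,0.0025,0],[0,0,0.002,0],[0,0,0.002,0],[0,0,0.002,0],[0,0,0.002,0],[0,0,0,0],[0,0,0,0],[0,0,0,0]],
  ],
)

```text
clock: 6.6
tcp_pos: [0.6118, -0.2482, 0.0029]
tcp_rot: [0.959, 0.283, 0.0, 0.0]
ft_force: [-0.6, 0.2, 0.1]
finger_gap: 0.637
gripper_force: 0.0
```

```bash
python3 - <<'E'
from mod import *
s=state(); print(s["clock"],s["tcp_pos"],s["finger_gap"],s["ft_force"])
K,T,im,d=shot("wrist"); np.savez("w3.npz",K=K,T=T,im=im,d=d); cv2.imwrite("pics/w3.png",im[:,:,::-1])
E
```

```text
6.6 [ 0.61175216 -0.24823337  0.00291605] 0.6370991215408072 [-0.59361618  0.16423984  0.06468728]
```

View pics/w3.png

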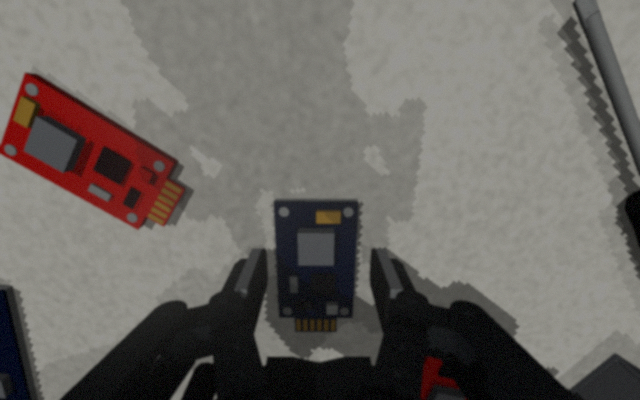

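The fingers straddle the module: its edges are at columns 275 and 358, with the pads at about 264 and 374. I'll feel for the bench in small steps.

Request:
send_rows(
  plan=[
    [[0,0,0.001,0],[0,0,0,0],[0,0,0.001,0],[0,0,0,0],[0,0,0.0005,0],[0,0,0,0],[0,0,0,0],[0,0,0,0]],
  ],
)

```text
clock: 7.32
tcp_pos: [0.6117, -0.2481, 0.0003]
tcp_rot: [0.959, 0.283, -0.0, -0.0]
ft_force: [-0.0, -0.5, -0.5]
finger_gap: 0.634
gripper_force: 0.0
```

Request:
send_rows(
  plan=[
    [[0,0,0.001,0],[0,0,0,0],[0,0,0.001,0],[0,0,0,0],[0,0,0,0],[0,0,0,0],[0,0,0,0],[0,0,0,0]],
  ],
)

```text
clock: 7.98
tcp_pos: [0.6117, -0.2482, -0.0017]
tcp_rot: [0.959, 0.283, 0.0, 0.0]
ft_force: [0.3, -0.1, -0.4]
finger_gap: 0.637
gripper_force: 0.0
```

Request:
send_rows(
  plan=[
    [[0,0,0.001,0],[0,0,0,0],[0,0,0.0005,0],[0,0,0,0],[0,0,0,0],[0,0,0,0],[0,0,0,0],[0,0,0,0]],
  ],
)

```text
clock: 8.65
tcp_pos: [0.6117, -0.2482, -0.0032]
tcp_rot: [0.959, 0.283, 0.0, 0.0]
ft_force: [1.0, 0.3, -0.1]
finger_gap: 0.633
gripper_force: 0.0
```

Request:
send_rows(
  plan=[
    [[0,0,0,0],[0,0,0,0],[0,0,0,0],[0,0,0,0],[0,0,0,0],[0,0,0,0],[0,0,0,0],[0,0,0,0]],
  ],
  gripper=-1,
  squeeze=40,
)

```text
clock: 9.32
tcp_pos: [0.6129, -0.249, -0.0014]
tcp_rot: [0.959, 0.283, 0.001, 0.001]
ft_force: [-0.7, 0.7, 21.0]
finger_gap: 0.471
gripper_force: 47.1
```

Request:
send_rows(
  plan=[
    [[0,0,-0.003,0],[0,0,-0.005,0],[0,0,-0.007,0],[0,0,0,0],[0,0,0,0],[0,0,0,0],[0,0,0,0],[0,0,0,0]],
  ],
)

```text
clock: 9.98
tcp_pos: [0.6116, -0.2481, 0.0115]
tcp_rot: [0.959, 0.283, -0.0, -0.0]
ft_force: [0.4, -0.1, -0.4]
finger_gap: 0.478
gripper_force: 40.6
```

```bash
python3 - <<'E'
from mod import *
s=state(); print(s["clock"],s["tcp_pos"],s["finger_gap"],s["ft_force"])
K,T,im,d=shot("wrist"); np.savez("w4.npz",K=K,T=T,im=im,d=d); cv2.imwrite("pics/w4.png",im[150:,140:500,::-1])
E
```

```text
9.9833 [ 0.61157215 -0.24811189  0.01154625] 0.4780999248446445 [ 0.39758859 -0.1178734  -0.37520024]
```

View pics/w4.png

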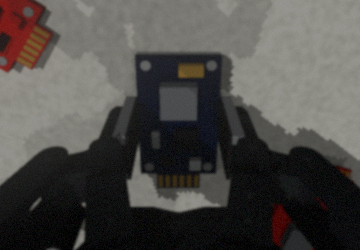

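The module is gripped centrally (crop columns 135–222) and level. Finger tips touched the bench, so module underside ≈ TCP + 1.4 mm. Next I lift it and carry it over the fixture.

Request:
send_rows(
  plan=[
    [[0,0,-0.012,0],[0,0,-0.025,0],[0,0,-0.03,0],[0,0,-0.03,0],[0,0,-0.03,0],[0,0,-0.03,0],[0,0,-0.025,0],[0,0,-0.015,0]],
  ],
  squeeze=60,
)

```text
clock: 10.7
tcp_pos: [0.612, -0.2488, 0.2127]
tcp_rot: [0.959, 0.283, 0.001, 0.001]
ft_force: [-0.4, -0.4, -0.8]
finger_gap: 0.469
gripper_force: 64.0
```

Request:
send_rows(
  plan=[
    [[0.0079,-0.0171,0,0],[0.0158,-0.0341,0,0],[0.0158,-0.0341,0,0],[0.0158,-0.0341,0,0],[0.0158,-0.0341,0,0],[0.0158,-0.0341,0,0],[0.0158,-0.0341,0,0],[0.0158,-0.0341,0,0]],
  ],
)

```text
clock: 11.37
tcp_pos: [0.5718, 0.0326, 0.2097]
tcp_rot: [0.959, 0.283, 0.0, -0.0]
ft_force: [1.6, 0.8, -0.9]
finger_gap: 0.466
gripper_force: 64.0
```

Request:
send_rows(
  plan=[
    [[0.0158,-0.0341,0,0],[0.0158,-0.0341,0,0],[0.0158,-0.0341,0,0],[0.0158,-0.0341,0,0],[0.0079,-0.0171,0,0],[0,0,0,6.3],[0,0,0,6.3],[0,0,0,6.3]],
  ],
)

```text
clock: 12.03
tcp_pos: [0.5487, 0.1989, 0.2097]
tcp_rot: [0.993, 0.119, 0.0, -0.0]
ft_force: [1.0, 0.6, -0.9]
finger_gap: 0.464
gripper_force: 64.0
```

Request:
send_rows(
  plan=[
    [[0,0,0,0],[0,0,0,0],[0,0,0,0],[0,0,0,0],[0,0,0,0],[0,0,0,0],[0,0,0,0],[0,0,0,0]],
  ],
)

```text
clock: 12.7
tcp_pos: [0.5489, 0.1985, 0.2088]
tcp_rot: [0.993, 0.122, -0.0, -0.0]
ft_force: [0.3, 0.3, -0.3]
finger_gap: 0.463
gripper_force: 64.0
```

```bash
python3 - <<'E'
from mod import *
s=state(); print(s["clock"],s["tcp_pos"],s["finger_gap"],s["gripper_force"],R.from_quat(s["tcp_rot"]).as_matrix().round(3).tolist())
K,T,im,d=shot("wrist"); np.savez("w5.npz",K=K,T=T,im=im,d=d); cv2.imwrite("pics/w5.png",np.clip(im[:,:,::-1]*1.3,0,255))
for n in["nest","tab","head"]: print(n,[(np.round(x["point"],3).tolist(),round(x["p"],2)) for x in tip_of("wrist",n)][:3])
E
```

```text
12.7 [0.54894477 0.19848067 0.2088389 ] 0.4632973282297102 64.03732806444168 [[0.97, 0.241, -0.0], [0.241, -0.97, 0.0], [0.0, -0.0, -1.0]]
nest [([0.601, 0.211, 0.035], 0.5)]
tab [([0.602, 0.212, 0.035], 0.57)]
head [][ WARN:0@0.946] global loadsave.cpp:1063 imwrite_ Unsupported depth image for selected encoder is fallbacked to CV_8U.
```

View pics/w5.png

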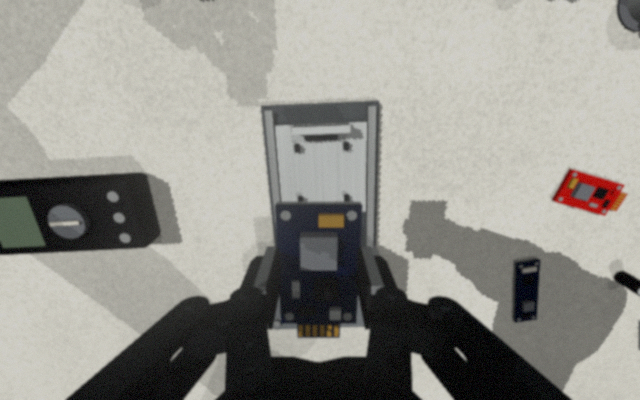

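The held module is at about (318,262). Ahead of it the tray shows its end block at (323,135) and corner blocks at (299,148), (347,147), (299,198) and (346,198). I'll shift 70 mm towards the head so the whole nest is visible.

Request:
send_rows(
  plan=[
    [[-0.01,0,0,0],[-0.015,0,0,0],[-0.015,0,0,0],[-0.015,0,0,0],[-0.015,0,0,0],[0,0,0,0],[0,0,0,0],[0,0,0,0]],
  ],
)

```text
clock: 13.57
tcp_pos: [0.4816, 0.182, 0.209]
tcp_rot: [0.993, 0.122, 0.0, -0.0]
ft_force: [1.1, 0.7, -0.5]
finger_gap: 0.463
gripper_force: 64.0
```

```bash
python3 - <<'E'
from mod import *
s=state(); print(s["clock"],s["tcp_pos"],R.from_quat(s["tcp_rot"]).as_matrix().round(3).tolist())
K,T,im,d=shot("wrist"); np.savez("w6.npz",K=K,T=T,im=im,d=d)
c=im[40:230,240:410]; c=cv2.resize(c,None,fx=3,fy=3,interpolation=cv2.INTER_CUBIC)
c=np.clip(c[:,:,::-1]*1.4,0,255).astype(np.uint8)
b=np.clip(cv2.resize(im[180:370,250:390],None,fx=2,fy=2)[:,:,::-1]*1.5,0,255).astype(np.uint8)
o=np.zeros((570,800,3),np.uint8);o[:,:510]=c;o[:380,512:792]=b
cv2.imwrite("pics/w6.png",o)
E
```

```text
13.5667 [0.48155807 0.18200126 0.20895096] [[0.97, 0.242, 0.001], [0.242, -0.97, 0.0], [0.001, -0.0, -1.0]]
```

View pics/w6.png

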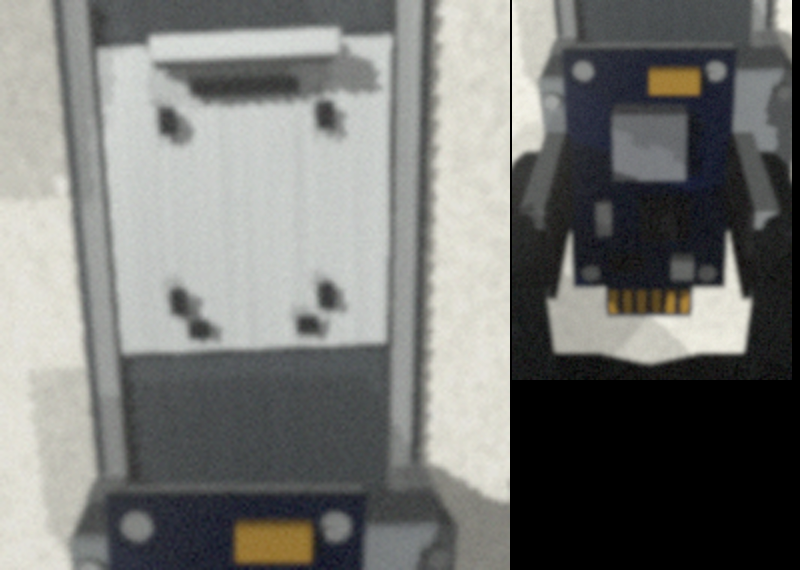

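The tray is fully in view. The corner blocks are at crop positions (167,122), (325,115), (180,300) and (328,296), the end block at (245,87), and the two tongue-side blocks at (200,328) and (308,324). The module in the gripper is straight. Now I compute the nest pose and the in-hand offset.

```bash
python3 - <<'E'
from mod import *
f=np.load("w6.npz");K,T,im,d=[f[k] for k in("K","T","im","d")]
s=state(); tcp=np.array(s["tcp_pos"]); Rm=R.from_quat(s["tcp_rot"]).as_matrix()
g=cv2.resize(im,None,fx=4,fy=4,interpolation=cv2.INTER_CUBIC).astype(float).mean(-1)
W=lambda u,v,z:onplane(K,T,u,v,z)
tl=lambda p:((p-tcp)@Rm)[:2]*1000
print("tool mm rel TCP")
C=[]
for thr in (50,65):
  for name,cx,cy in [("TL",167,122),("TR",325,115),("BL",180,300),("BR",328,296),("eL",200,328),("eR",308,324),("end",245,87)]:
    u,v=240+cx/3,40+cy/3; r=18 if name=="end" else 4
    y0,x0=int((v-4)*4),int((u-r)*4); p=g[y0:y0+32,x0:x0+8*r]
    m=p<thr
    if m.sum()<5: print(name,"none",p.min());continue
    vv,uu=np.nonzero(m); a=(x0+uu.mean()+.5)/4-.5; b=(y0+vv.mean()+.5)/4-.5
    lo=tl(W((x0+uu.min())/4-.5,(y0+vv.max())/4,.024)); hi=tl(W((x0+uu.max())/4,(y0+vv.min())/4-.5,.024))
    print(thr,name,round(a,2),round(b,2),tl(W(a,b,.022)).round(1),"ext",lo.round(1),hi.round(1))
for n,pts in {"Ledge":[(97,45),(122,352)],"Redge":[(390,37),(388,347)],"front":[(122,352),(388,347)]}.items():
    q=[tl(W(240+(x+.5)/3-.5,40+(y+.5)/3-.5,.016)) for x,y in pts]; e=q[1]-q[0]; print(n,np.round(q,1).tolist(),"angle",np.degrees(np.arctan2(e[1],e[0])).round(2))
q=[tl(W(240+(x+.5)/3-.5,40+(y+.5)/3-.5,.042)) for x,y in [(150,38),(338,30)]];print("tab top outer corners",np.round(q,1).tolist())
# held module: top plane z
zt=tcp[2]+.0014+.006
print("held rect",[find_mod(K,T,im,zt,(262,375,195,345),t)for t in(40,)])
q=[tl(W(250+(x-512+.5)/2-.5,180+(y+.5)/2-.5,zt)) for x,y in [(566,47),(735,48),(722,284),(575,285)]];print("held corners",np.round(q,1).tolist())
E
```

```text
tool mm rel TCP
50 TL 295.66 80.47 [ 97.9 -21.9] ext [ 95.2 -23.5] [100.9 -19.3]
50 TR 348.17 78.04 [100.3  31.7] ext [97.2 29.6] [103.1  33.5]
50 BL 299.32 140.52 [ 37.  -19.4] ext [ 33.8 -21.3] [ 40.8 -16.8]
50 BR 348.61 138.29 [39.5 34.2] ext [36.3 32.3] [43.3 35.9]
50 eL 306.2 149.45 [ 27.3 -12. ] ext [ 25.1 -14.7] [30.1 -8.9]
50 eR 342.3 147.83 [29.1 27.6] ext [27.1 25. ] [31.4 30.6]
50 end 321.52 68.03 [109.7   4.5] ext [106.5 -12.9] [112.5  21.6]
65 TL 295.79 80.31 [ 98.1 -21.8] ext [ 94.3 -24.3] [101.8 -18.6]
65 TR 348.22 78.02 [100.3  31.7] ext [96.4 28.9] [104.   34.5]
65 BL 299.51 140.22 [ 37.4 -19.2] ext [ 33.8 -21.9] [ 41.9 -15.5]
65 BR 348.69 138.24 [39.5 34.2] ext [35.5 31.5] [44.  36.9]
65 eL 306.2 149.31 [ 27.5 -12. ] ext [ 24.6 -15.2] [31.1 -7.8]
65 eR 342.4 147.96 [29.  27.7] ext [26.5 24.2] [32.  31.4]
65 end 320.71 67.97 [109.7   3.6] ext [105.6 -14.2] [112.8  22.1]
Ledge [[122.6, -45.7], [17.7, -41.5]] angle 177.7
Redge [[125.1, 53.1], [19.7, 58.4]] angle 177.17
front [[17.7, -41.5], [19.7, 58.4]] angle 88.88
tab top outer corners [[121.6, -25.5], [123.9, 32.9]]
held rect [((474.7482604980469, 181.70465087890625), (84.19151306152344, 64.16887664794922), 17.503921508789062)]
held corners [[35.5, -18.7], [35.3, 21.8], [-34.5, 21.5], [-34.9, -19.4]]
```

Relative to the TCP in the tool axes, the nest is at (68.7, 6.2) mm and the held module at (0.4, 1.3) mm. The turn needed is −2.7°. Block spacings (53.6 × 60.8 mm) and tray width (~100 mm) match the given sizes.

Request:
send_rows(
  plan=[
    [[0.01,0.0008,0,0],[0.0117,0.0008,0,0],[0.0117,0.0008,0,0],[0.0117,0.0008,0,0],[0.0117,0.0008,0,0],[0.0115,0.0008,0,0],[0,0,0,-2.7],[0,0,0,0]],
  ],
)

```text
clock: 14.28
tcp_pos: [0.5497, 0.1931, 0.2085]
tcp_rot: [0.989, 0.146, 0.0, 0.0]
ft_force: [-0.1, 0.1, -0.9]
finger_gap: 0.463
gripper_force: 64.0
```

Request:
send_rows(
  plan=[
    [[0,0,0.015,0],[0,0,0.025,0],[0,0,0.03,0],[0,0,0.03,0],[0,0,0.03,0],[0,0,0.025,0],[0,0,0.012,0],[0,0,0,0]],
  ],
)

```text
clock: 14.95
tcp_pos: [0.5477, 0.1929, 0.0397]
tcp_rot: [0.99, 0.144, -0.001, 0.0]
ft_force: [0.2, 0.2, 0.1]
finger_gap: 0.464
gripper_force: 64.0
```

```bash
python3 - <<'E'
from mod import *
s=state(); print(s["clock"],s["tcp_pos"],R.from_quat(s["tcp_rot"]).as_matrix().round(3).tolist(),s["ft_force"])
f=np.load("w6.npz");Rm=R.from_quat([.993,.122,0,0]).as_matrix()
K,T,im,d=shot("wrist"); np.savez("w7.npz",K=K,T=T,im=im,d=d)
cv2.imwrite("pics/w7.png",np.clip(cv2.resize(im[130:380,200:440],None,fx=2.2,fy=2.2)[:,:,::-1]*1.5,0,255).astype(np.uint8))
E
```

```text
14.95 [0.54773746 0.19294291 0.03970792] [[0.958, 0.286, -0.003], [0.286, -0.958, -0.001], [-0.003, 0.0, -1.0]] [0.16321402 0.24901909 0.12594179]
```

View pics/w7.png

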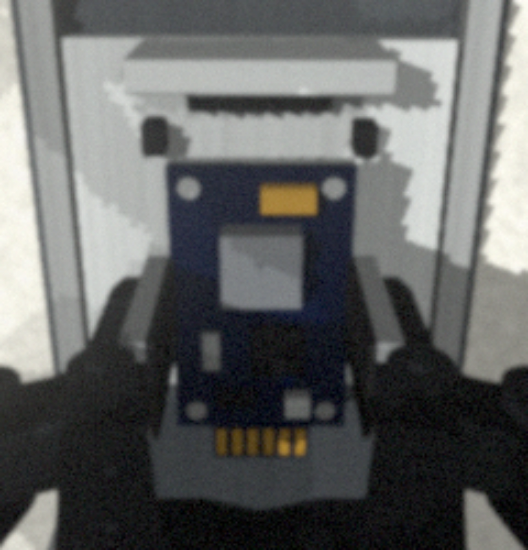

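The held module is laterally centred between the corner blocks: blocks at 155 and 365 (mid 260), module edges at 167 and 355 (mid 261). Next I check the along-tray offset numerically.

```bash
python3 - <<'E'
from mod import *
f=np.load("w7.npz");K,T,im,d=[f[k] for k in("K","T","im","d")]
s=state(); tcp=np.array(s["tcp_pos"]); Rm=R.from_quat(s["tcp_rot"]).as_matrix(); print(tcp,s["clock"])
L=lambda x,y,z:(((onplane(K,T,200+(x+.5)/2.2-.5,130+(y+.5)/2.2-.5,z)-tcp)@Rm)[:2]*1000).round(1)
zt=tcp[2]+.0074
for n,x,y,z in [("TLblk",155,137,.022),("TRblk",365,137,.022),("endblk lower-edge",260,113,.016),("endblkL",188,105,.02),("endblkR",331,105,.02),("tab top inner L",126,60,.042),("tab inner top R",396,60,.042),("modTL",167,163,zt),("modTR",355,160,zt),("modBL",178,424,zt),("modBR",343,424,zt)]: print(n,L(x,y,z))
E
```

```text
[0.54853072 0.19303349 0.04151961] 15.0
TLblk [ 32.3 -25.7]
TRblk [32.3 27.7]
endblk lower-edge [36.9  1. ]
endblkL [ 40.2 -17.3]
endblkR [40.2 19. ]
tab top inner L [ 56.2 -27.7]
tab inner top R [56.2 30.2]
modTL [ 35.2 -19. ]
modTR [35.9 21.4]
modBL [-34.2 -19.4]
modBR [-34.2  21.7]
```

The nest is now only about 0.8 mm further along tool x than the module. I correct that and lower.

Request:
send_rows(
  plan=[
    [[0.0008,0,0.005,0],[0,0,0.006,0],[0,0,0.005,0],[0,0,0.004,0],[0,0,0.002,0],[0,0,0.001,0],[0,0,0,0],[0,0,0,0]],
  ],
)

```text
clock: 15.67
tcp_pos: [0.5493, 0.1937, 0.019]
tcp_rot: [0.989, 0.145, 0.0, 0.0]
ft_force: [0.6, 0.2, -0.5]
finger_gap: 0.469
gripper_force: 64.0
```

Request:
send_rows(
  plan=[
    [[0,0,0.001,0],[0,0,0,0],[0,0,0.001,0],[0,0,0,0],[0,0,0.0005,0],[0,0,0,0],[0,0,0,0],[0,0,0,0]],
  ],
)

```text
clock: 16.33
tcp_pos: [0.5492, 0.1937, 0.0163]
tcp_rot: [0.989, 0.145, 0.0, 0.0]
ft_force: [0.4, 0.1, 0.5]
finger_gap: 0.468
gripper_force: 64.0
```

Request:
send_rows(
  plan=[
    [[0,0,0.0007,0],[0,0,0,0],[0,0,0.0006,0],[0,0,0,0],[0,0,0.0005,0],[0,0,0,0],[0,0,0,0],[0,0,0,0]],
  ],
)

```text
clock: 17.0
tcp_pos: [0.5495, 0.1938, 0.0148]
tcp_rot: [0.989, 0.145, 0.0, -0.0]
ft_force: [-0.0, 0.9, 5.2]
finger_gap: 0.466
gripper_force: 67.1
```

There's contact at the predicted height (0.0148). I release and back off.

Request:
send_rows(
  plan=[
    [[0,0,0,0],[0,0,0,0],[0,0,0,0],[0,0,0,0],[0,0,0,0],[0,0,0,0],[0,0,0,0],[0,0,0,0]],
  ],
  gripper=0.3,
)

```text
clock: 17.67
tcp_pos: [0.5492, 0.1937, 0.0145]
tcp_rot: [0.989, 0.145, -0.0, 0.0]
ft_force: [0.2, -0.6, -0.2]
finger_gap: 0.649
gripper_force: 0.0
```

Request:
send_rows(
  plan=[
    [[0,0,-0.005,0],[0,0,-0.01,0],[0,0,-0.015,0],[0,0,-0.025,0],[0,0,-0.025,0],[0,0,-0.025,0],[0,0,-0.025,0],[0,0,-0.01,0]],
  ],
)

```text
clock: 18.33
tcp_pos: [0.5502, 0.1935, 0.1588]
tcp_rot: [0.99, 0.145, 0.002, -0.0]
ft_force: [-0.1, 0.1, 0.5]
finger_gap: 0.646
gripper_force: 0.0
```

Request:
send_rows(
  plan=[
    [[0,0,-0.02,0],[0,0,-0.02,0],[0,0,-0.01,0],[0,0,0,0],[0,0,0,0],[0,0,0,0],[0,0,0,0],[0,0,0,0]],
  ],
  gripper=-1,
)

```text
clock: 19.0
tcp_pos: [0.549, 0.1936, 0.2038]
tcp_rot: [0.989, 0.145, -0.0, 0.0]
ft_force: [0.7, -0.1, -0.6]
finger_gap: 0.002
gripper_force: 0.0
```

```bash
python3 - <<'E'
from mod import *
s=state(); tcp=np.array(s["tcp_pos"]); Rm=R.from_quat(s["tcp_rot"]).as_matrix();print(s["clock"],tcp,s["finger_gap"],Rm.round(3).tolist())
K,T,im,d=shot("wrist"); np.savez("w8.npz",K=K,T=T,im=im,d=d)
cv2.imwrite("pics/w8.png",np.clip(cv2.resize(im[70:270,240:410],None,fx=3,fy=3,interpolation=cv2.INTER_CUBIC)[:,:,::-1]*1.4,0,255).astype(np.uint8))
E
```

```text
19.0 [0.5489569  0.19355203 0.20382507] 0.0020369977081116284 [[0.958, 0.286, -0.001], [0.286, -0.958, -0.001], [-0.001, 0.0, -1.0]]
```

View pics/w8.png

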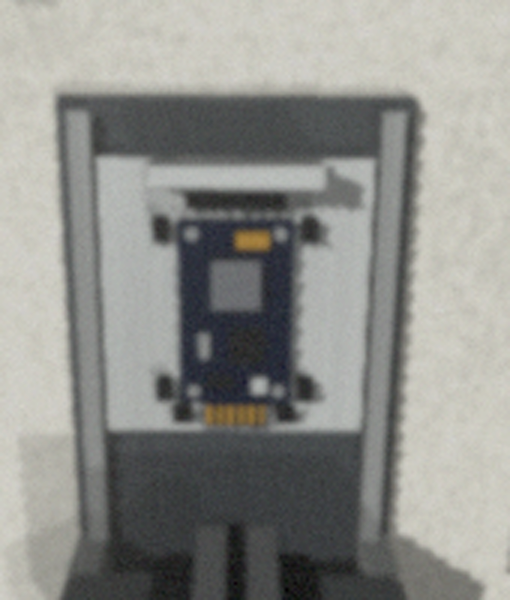

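The module is seated centrally among the blocks (crop (237,310), edges parallel to them), with its tongue between the two head-side blocks. With the fingers shut, I go behind the tab.

Request:
send_rows(
  plan=[
    [[0.0225,0,0,0],[0.0225,0,0,0],[0.0225,0,0,0],[0.0225,0,0,0],[0,0,0.02,0],[0,0,0.025,0],[0,0,0.025,0],[0,0,0.025,0]],
  ],
)

```text
clock: 19.72
tcp_pos: [0.6353, 0.2192, 0.1079]
tcp_rot: [0.989, 0.145, -0.0, 0.0]
ft_force: [-0.0, -0.3, -0.5]
finger_gap: -0.001
gripper_force: 0.0
```

Request:
send_rows(
  plan=[
    [[0,0,0.025,0],[0,0,0.02,0],[0,0,0.02,0],[0,0,0.012,0],[0,0,0.006,0],[0,0,0.003,0],[0,0,0,0],[0,0,0,0]],
  ],
)

```text
clock: 20.38
tcp_pos: [0.6359, 0.2195, 0.0244]
tcp_rot: [0.989, 0.145, 0.001, -0.0]
ft_force: [0.7, 0.5, -0.7]
finger_gap: 0.004
gripper_force: 0.0
```

Request:
send_rows(
  plan=[
    [[-0.004,0,0,0],[-0.004,0,0,0],[-0.004,0,0,0],[-0.004,0,0,0],[-0.004,0,0,0],[-0.004,0,0,0],[-0.004,0,0,0],[-0.004,0,0,0]],
  ],
)

```text
clock: 21.05
tcp_pos: [0.6046, 0.2104, 0.0236]
tcp_rot: [0.989, 0.145, 0.0, -0.0]
ft_force: [1.6, 1.5, 1.2]
finger_gap: 0.001
gripper_force: 0.9
```

Request:
send_rows(
  plan=[
    [[-0.004,0,0,0],[-0.004,0,0,0],[-0.004,0,0,0],[-0.004,0,0,0],[-0.004,0,0,0],[-0.004,0,0,0],[-0.004,0,0,0],[-0.004,0,0,0]],
  ],
)

```text
clock: 21.72
tcp_pos: [0.5737, 0.2011, 0.0235]
tcp_rot: [0.989, 0.145, -0.0, -0.0]
ft_force: [1.3, 2.0, 0.5]
finger_gap: 0.003
gripper_force: 0.9
```

Request:
send_rows(
  plan=[
    [[-0.002,0,0,0],[-0.002,0,0,0],[-0.002,0,0,0],[-0.002,0,0,0],[-0.002,0,0,0],[-0.002,0,0,0],[-0.002,0,0,0],[-0.002,0,0,0]],
  ],
)

```text
clock: 22.38
tcp_pos: [0.5586, 0.1965, 0.0235]
tcp_rot: [0.989, 0.145, -0.0, 0.0]
ft_force: [1.8, 2.5, 0.2]
finger_gap: 0.0
gripper_force: 0.8
```

Request:
send_rows(
  plan=[
    [[-0.0012,0,0,0],[-0.0012,0,0,0],[-0.0012,0,0,0],[-0.0012,0,0,0],[-0.0012,0,0,0],[-0.0012,0,0,0],[-0.0012,0,0,0],[-0.0012,0,0,0]],
  ],
)

```text
clock: 23.05
tcp_pos: [0.5495, 0.1938, 0.0235]
tcp_rot: [0.989, 0.145, -0.0, 0.0]
ft_force: [1.0, 1.1, -0.3]
finger_gap: -0.002
gripper_force: 0.8
```

Request:
send_rows(
  plan=[
    [[-0.001,0,0,0],[-0.001,0,0,0],[-0.001,0,0,0],[-0.001,0,0,0],[-0.001,0,0,0],[-0.001,0,0,0],[0,0,0,0],[0,0,0,0]],
  ],
)

```text
clock: 23.72
tcp_pos: [0.5437, 0.1919, 0.0235]
tcp_rot: [0.989, 0.145, -0.0, 0.0]
ft_force: [0.0, -0.0, -0.5]
finger_gap: -0.001
gripper_force: 0.0
```

Request:
send_rows(
  plan=[
    [[-0.001,0,0,0],[-0.001,0,0,0],[-0.001,0,0,0],[-0.001,0,0,0],[-0.001,0,0,0],[-0.001,0,0,0],[-0.001,0,0,0],[-0.001,0,0,0]],
  ],
)

```text
clock: 24.38
tcp_pos: [0.5432, 0.1917, 0.0244]
tcp_rot: [0.989, 0.145, 0.007, 0.001]
ft_force: [53.4, 12.9, -41.2]
finger_gap: 0.001
gripper_force: 27.4
```

That is the hard stop. I back off and look.

Request:
send_rows(
  plan=[
    [[0.004,0,0,0],[0.004,0,0,0],[0.01,0,0,0],[0.015,0,0,0],[0.015,0,0,0],[0,0,-0.02,0],[0,0,-0.03,0],[0,0,-0.03,0]],
  ],
)

```text
clock: 25.05
tcp_pos: [0.5816, 0.2028, 0.1038]
tcp_rot: [0.989, 0.145, -0.001, 0.001]
ft_force: [0.5, 1.2, 1.1]
finger_gap: -0.0
gripper_force: 0.0
```

Request:
send_rows(
  plan=[
    [[0,0,-0.03,0],[0,0,-0.03,0],[0,0,-0.03,0],[-0.02,0,-0.01,0],[-0.02,0,0,0],[0,0,0,0],[0,0,0,0],[0,0,0,0]],
  ],
)

```text
clock: 25.72
tcp_pos: [0.544, 0.1923, 0.2034]
tcp_rot: [0.989, 0.145, -0.0, -0.0]
ft_force: [0.8, -0.1, -0.3]
finger_gap: 0.001
gripper_force: 0.0
```

```bash
python3 - <<'E'
from mod import *
s=state(); tcp=np.array(s["tcp_pos"]); print(s["clock"],tcp,s["ft_force"])
K,T,im,d=shot("wrist")
for n in["nest","tab","head","module_mid","module_tongue"]: print(n,[(np.round(x["point"],3).tolist(),round(x["p"],2)) for x in tip_of("wrist",n)][:2])
cv2.imwrite("pics/w9.png",np.clip(cv2.resize(im[40:270,220:430],None,fx=2.5,fy=2.5,interpolation=cv2.INTER_CUBIC)[:,:,::-1]*1.4,0,255).astype(np.uint8))
E
```

```text
25.7167 [0.54397296 0.19234    0.20340843] [ 0.77640768 -0.05474204 -0.3426762 ]
nest []
tab [([0.533, 0.189, 0.033], 0.7)]
head [([0.53, 0.19, 0.038], 0.3)]
module_mid [([0.598, -0.122, 0.001], 0.79)]
module_tongue [([0.442, 0.161, 0.024], 0.95), ([0.599, -0.171, 0.005], 0.76)]
```

View pics/w9.png

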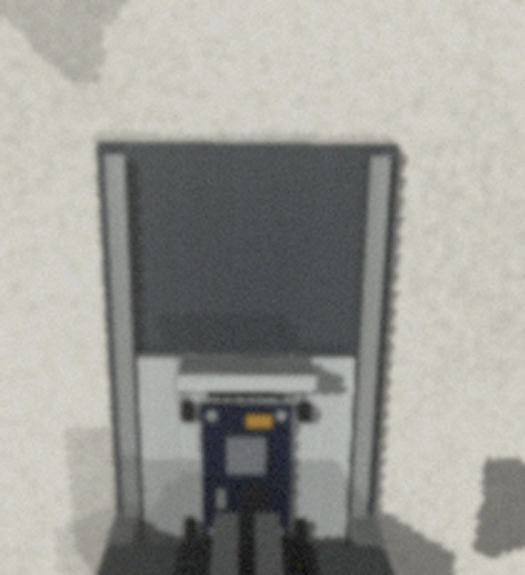

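The tray is at its stop: tab to head measures 81 mm (82 expected) and the stop force was felt. The module is still between the blocks, and the robot is clear of everything.

```bash
python3 -c "
from bench import *
print(close_job())"
```

```text
the job is handed in; nothing more can be done
None
```

The module lies in the nest with its tongue towards the probe head, the tray is pushed in to its stop, and the job is handed in (about 26 s of the 51 s used); `close_job()` returned no verdict.

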